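# Set the detector's filter lever to the third click and start the run

## Robot

A 7-joint arm with a two-finger parallel gripper is mounted at the origin on the work surface. World frame = base frame: x ahead of the robot, y to its left, z up, the work surface at z = 0. Lengths are in m, angles in rad, forces in N, time in s.
With the tool pointing down it reaches from about 0.425 to 0.925 m from the base axis. Payload 6.8 kg.
Tool frame: the origin (TCP) lies at the very end of the fingers, on their centre line; the grasp point (between the pads) lies 19 mm behind it (r.grip_point_offset is the distance from the TCP to the grasp point, in m); z points along the fingers, y is the line along which they close (so a half turn about z gives the same grasp; the last joint's range is limited). The gripper opens to 85 mm and grips with 20 to 120 N. Pads are 22 mm wide; open, the fingers measure 114 mm over their backs; the gripper's body (76 mm by 85 mm) begins 54 mm behind the grasp point. The pads swing forward as they close: fully open they stand 13 mm farther back than shut.
Start: joints at [-1.457, 0.477, 0.022, 1.555, -0.011, 1.109, -0.083], TCP at [0.148, 0.658, 0.231] pointing down, gripper open.
Joint ranges: [-2.96, 2.96], [-0.34, 2.1], [-1.41, 1.46], [0.24, 2.44], [-1.37, 4.51], [0.17, 1.92], [-2.96, 2.96]. Speed limits (rad/s): [2.39, 2.39, 3.14, 3.14, 3.14, 3.14, 3.14].

## Interface

Orientations are given as a rotation vector (axis times angle).
In Python, from bench import status, eyes, r gives the robot as it stands.
- The arm moves only by the shell command python3 -m crank 'ROWS' [OPENING] [FORCE]. ROWS is JSON, a list of rows, each a list of 6 numbers: the shift along the tool's x, y, z normalised to -1 to 1, where 1 is 0.02 m, then the turn, a rotation vector about the tool's x, y, z normalised to -1 to 1, where 1 is 45 degrees. A call has 1 to 12 rows; each row shifts and turns the commanded pose from where the row before left it, along the tool's axes as they then stand; what a row does not reach is not made up. A row lasts 1/10 s, in which the tool goes at most 50 mm and 8.59 degrees, less where a joint would pass 70% of its speed; a pose out of reach is approached as far as the arm can. A call with a number of a shift or a turn outside -1 to 1 is refused whole. A call with a gripper value outside its range is refused whole. OPENING is the opening, from 0 (shut) to 1 (fully open), set as the call begins (- or left out, the last holds). The fingers move at their own pace and stop on an object; FORCE is the grip in N (left out, the last holds). Time passes only in rows, so rows that do not move let the fingers close. It gives the time, the measured TCP pose, the force, the opening and the grip force at its end, in the units of the state.
- status.get_obs(): the state, without advancing time (a new reading comes with each control period).
- eyes.grab_frame(name): name is "side" or "top"; returns a dict with "image" (420x560x3 uint8, red, green, blue), "depth" (420x560 float32, m along the optical axis (not along the pixel's ray), 0 where there is no reading), "fovy" (degrees; the focal length in pixels is half the picture's height over the tangent of half this angle, whatever the lens; pixels are square), "cx", "cy" (the principal point, pixels), "world_to_cam" (4x4, takes a point from world to camera coordinates). Camera axes: x right, y up, looking along -z (the intrinsics and any distortion apply to the point x, -y, -z); pixel columns grow to the right and rows downward; lengths in m; the calibration is good to about 2 mm. A picture is of the moment at which its call begins.
- r.hand_in(): hands the job in; it is judged then, once.
The state is a dict: "clock": time; "joints": joint angles; "qvel": joint speeds; "tau": joint torques, N m; "tcp_pos": TCP position; "orientation": TCP orientation; "contact_force": force on the tool from outside, world axes, zero at the start; "moment": the same for the moment, N m; "grip_width": finger opening in m; "gripper_force": force on a finger pad.
Only numpy, scipy, OpenCV 4.12 (cv2) and the standard library are available. Lean on these libraries where they do the work, as an engineer would, in place of code of your own. Each camera call takes 0.05 s, during which the arm holds its last target. There are 200 camera calls.

## Task

Using only a fingertip, gently slide the blue filter lever on the white detector away from its red end, feeling the clicks, and stop in the third click counted from home (the green three-dot mark; home at the red end counts as zero) without running past it. Then press the green start key on the grey pad down and let it go, leaving the lever in the third click. Do not grip the lever, and do not lift or shift the bottles, vials and other loose things standing about.

Things in the scene. Friction and masses are not known exactly. Their poses are not given: they have to be found in the camera images.
- unit: White optical detector, a fixed level box 170 mm (its x) by 240 mm (its y) by 70 mm tall; origin at the centre of its underside; its x axis points from its front (small screen and two round gauges, facing the robot) to its back, its y axis to its left. The lever's slot runs along its y on the flat top, 35 mm in front of the centre.
- lever (a joint): Slide of the blue lever along the unit's +y, away from the red end, in m. 0 is home; a sprung detent every 18 mm: clicks 1 to 5 at 0.018, 0.036, 0.054, 0.072, 0.090 (end of travel). It starts in home or click 1, seldom balanced on the ridge between. Leaving a detent takes 5 to 9 N, easing off to the ridge half-way; past it the lever jumps ahead of the finger into the next detent and stays there when let go.
- three_dots (a point): Fixed point on the unit's top on the slot line, where the knob's middle stands at click 3. Beside it, on the slot's back side, three green dots; clicks 1, 2, 4, 5 have one, two, four and five dark dots likewise. A red bar crosses the slot's home end, 33 mm behind the knob's middle at home.
- lever_mid (a point): Centre of the blue lever knob, a block 26 mm (unit's x) by 14 mm (unit's y, its travel) by 30 mm tall with a white line on top; this point is 18 mm above the unit's top, 88 mm above the bench; the knob spans 3 to 33 mm above the unit's top. Behind it, on the red end's side, at least 60 mm of flat top is free. It only slides.
- start_key_top (a point): Centre of the top face of the round green start key, 32 mm across, in a black collar on a fixed grey pad (90 x 90 x 40 mm) at the right of the unit; pressed straight down.
- start_key (a joint): How far the green key is pressed down, in m: 0 released, 0.006 fully down, which takes 5 N; it springs back when let go. A press counts from 0.004.
- vial_unit: Amber glass vial with white cap, 23 mm across and 46 mm tall, standing loose on the unit's top near its far left corner (seen from the robot); origin at the centre of its foot. Leave alone.
- vial_bench: Same kind of amber vial, 23 x 46 mm, standing loose on the bench between pad and unit; origin at the centre of its foot. Leave alone.
- amber_bottle: Amber bottle, 68 mm across, 125 mm tall, black cap, loose, towards the back of the bench; origin at the centre of its foot. Leave alone.
- jar: White jar with blue lid, 68 mm across, 85 mm tall, loose, towards the back of the bench; origin at the centre of its foot. Leave alone.
- beaker: Glass beaker, 64 mm across, 75 mm tall, loose, near the robot; origin at the centre of its foot. Leave alone.
- wash_bottle: White wash bottle, 68 mm across, 182 mm tall with its bent spout, loose, at the left; origin at the centre of its foot. Leave alone.
- screwdriver: Screwdriver, 170 mm long, lying loose on the bench at the right; origin on its underside. Leave alone.
- vial_rack: Fixed steel rack with eight amber vials, 70 x 140 mm, 71 mm tall, at the left; origin at the centre of its underside. Not to be touched or used.
Mind the look-alikes: they are no part of the job. Leave any pink, turquoise or yellow look-alike of the part that bears start_key_top alone.

How it is judged:
On the way, in this order (a step that is already met when the one before it is completed fails the run):
1. the lever rests in the third click (value of joint lever between 0.05 and 0.058 m and velocity of joint lever between -0.01 and 0.01 m/s), for 0.2 s.
2. the start key is pressed down with the lever in the third click (value of joint start_key above 0.004 m and value of joint lever between 0.05 and 0.058 m).
At the end, for the whole second after the job is handed in: The lever rests in the third click (0.054 m, within 4 mm), the green key has been pressed at least 4 mm since then and has sprung back up (less than 1.5 mm down) (all of step 1 and value of joint start_key below 0.0015 m); the robot touches nothing.
It fails at once if the lever ran past the third click (beyond the ridge between clicks 3 and 4) (value of joint lever above 0.0635 m).
It fails at once if the start key was pressed (over 3 mm) while the lever was not in the third click (value of joint start_key above 0.003 m and not (value of joint lever between 0.05 and 0.058 m)).
It fails at once if the lever was gripped: fingers pressing on its leading and its trailing half at once (over 2 N each) (contact force between the fingers and lever_c0 above 2 N and contact force between the fingers and lever_c1 above 2 N).
It fails at once if the lever was shoved hard (over 40 N) (contact force between the fingers and lever above 40 N).
It fails at once if a loose bystander was lifted or moved by more than 15 mm (distance of any of vial_unit, vial_bench, amber_bottle, jar, beaker, wash_bottle, screwdriver from where it was at the start of the episode above 0.015 m).
It also fails if it takes over 67 s, if anything falls off the work surface, if the arm or the gripper's body presses on something with over 40 N, if the wrist force passes 120 N, or if a joint passes its speed limit or range.

## Working session

There is one attempt and no reset: what is moved stays moved. The work goes in short steps, Python scripts to look and compute and a shell command to move; the robot and the scene stay as the last step left them, time stands still between calls to the robot, and variables do not carry over. Pictures are saved under pics/ and viewed, at most 10 in all, crops included, and the job is handed in when it is done.

```bash
mkdir -p pics; cat > h.py <<'E'
import numpy as np, cv2
from bench import status, eyes, r
def grab(n, f=None):
    d=eyes.grab_frame(n)
    if f: cv2.imwrite('pics/'+f, cv2.cvtColor(d['image'],cv2.COLOR_RGB2BGR))
    np.savez('last_%s.npz'%n, **{k:d[k] for k in ('image','depth','fovy','cx','cy','world_to_cam')})
    return d
def cloud(d):
    H,W=d['depth'].shape; f=H/2/np.tan(np.radians(float(d['fovy']))/2)
    v,u=np.mgrid[:H,:W]; z=d['depth']
    p=np.stack([(u-d['cx'])/f*z,-(v-d['cy'])/f*z,-z,np.ones_like(z)],-1)
    P=p@np.linalg.inv(d['world_to_cam']).T
    P=P[...,:3]; P[z==0]=np.nan; return P
E
python3 - <<'E'
from h import *
for n in('top','side'):
    d=grab(n,n+'0.png'); print({k:(d[k]) for k in d if k not in('image','depth')})
print(status.get_obs())
E
```

```text
{'fovy': 55.16534310633949, 'cx': 279.2040750466703, 'cy': 213.16738405250155, 'world_to_cam': array([[-0.01117557, -0.99937761, -0.03345892,  0.04872405],
       [ 0.98365471, -0.01700135,  0.17926059, -0.58132853],
       [-0.17971787, -0.03090869,  0.9832325 , -1.10421346],
       [ 0.        ,  0.        ,  0.        ,  1.        ]])}
{'fovy': 50.72088487356632, 'cx': 283.54140931654047, 'cy': 216.54708626234296, 'world_to_cam': array([[ 0.99877161, -0.04504833,  0.0206379 , -0.5906626 ],
       [ 0.01155369,  0.61674183,  0.7870807 , -0.08727752],
       [-0.04818493, -0.78587541,  0.61650471, -1.17564893],
       [ 0.        ,  0.        ,  0.        ,  1.        ]])}
{'clock': 0.1, 'joints': array([-1.45711908,  0.47772929,  0.02232845,  1.55635176, -0.01151443,
        1.10933156, -0.08308679]), 'qvel': array([ 0.00153115, -0.00191294, -0.00059213, -0.00112317, -0.00072035,
       -0.00024492, -0.00300768]), 'tau': array([ 3.19744962e-03, -5.97763252e+01,  1.61280792e+00, -2.81955403e+01,
        1.27540663e-02,  5.04436859e-03,  8.80970816e-06]), 'tcp_pos': array([0.14835435, 0.65793501, 0.23041507]), 'orientation': array([-3.47582518e-01, -3.12222058e+00,  2.65489860e-03]), 'contact_force': array([ 0.34248378, -0.54905378, -1.19040338]), 'moment': array([0.02787202, 0.02482955, 0.01940265]), 'gripper_force': 0.0, 'grip_width': 0.08541468203062151}
```

View pics/top0.png

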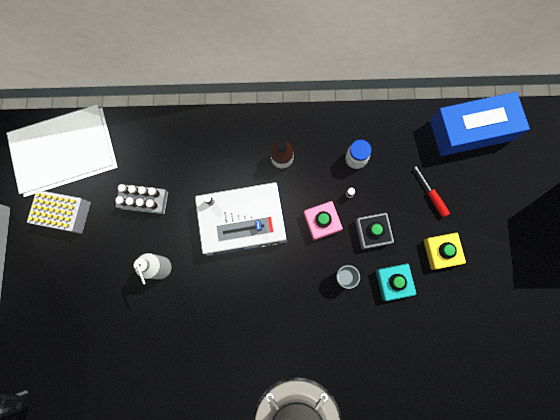

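View pics/side0.png

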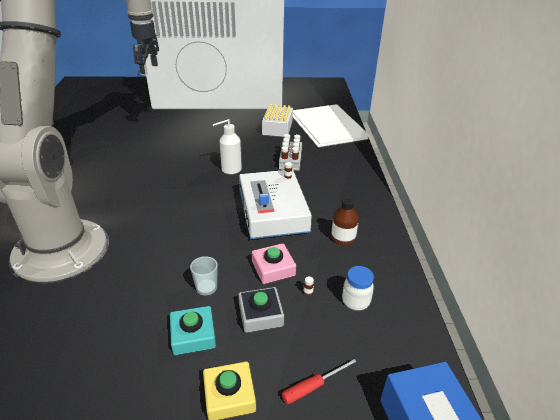

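The top view shows the unit at about (240,218), with the blue knob at (260,225) and the red end on the right. The grey pad with the green key is at (376,230); pink, turquoise and yellow pads are the decoys. I'll measure these next.

```bash
python3 - <<'E'
from h import *
for n in('top','side'):
    d=dict(np.load(f'last_{n}.npz')); P=cloud(d); im=d['image']; hsv=cv2.cvtColor(im,cv2.COLOR_RGB2HSV)
    h,s,v=[hsv[...,i].astype(int) for i in range(3)]
    print(n,'bench',np.nanmedian(P[...,2][(v<30)&(abs(P[...,0]-.6)<.2)]))
    w=(s<40)&(v>150)&(abs(P[...,2]-.07)<.008)&(abs(P[...,0]-.62)<.2)&(abs(P[...,1])<.35)
    w=w.astype(np.uint8); nn,l,st,_=cv2.connectedComponentsWithStats(w); k=1+np.argmax(st[1:,4])
    Q=P[l==k]; rc=cv2.minAreaRect(Q[:,:2].astype(np.float32)); print('unit',rc,np.median(Q[:,2]))
    bl=(h>95)&(h<125)&(s>120)&(v>60)&(abs(P[...,2]-.09)<.03)&(abs(P[...,1])<.2)
    Q=P[bl];print('blue',len(Q),np.median(Q,0),Q.min(0),Q.max(0)) if len(Q) else 0
    rd=((h<8)|(h>172))&(s>120)&(v>80)&(abs(P[...,2]-.075)<.015)&(abs(P[...,1])<.2)&(P[...,0]<.68)
    Q=P[rd];print('red',len(Q),np.median(Q,0)) if len(Q) else 0
    g=((h>45)&(h<85)&(s>120)&(v>60)).astype(np.uint8)
    nn,l,st,c=cv2.connectedComponentsWithStats(g)
    for k in range(1,nn):
        if st[k,4]>2: print('green',st[k,4],c[k].round(1),np.nanmedian(P[l==k],0).round(4), ((np.nanmin(P[l==k],0)+np.nanmax(P[l==k],0))/2).round(4))
    a=im[170:260,190:290] if n=='top' else im[160:245,225:320]
    cv2.imwrite(f'pics/c_{n}.png',cv2.resize(a[...,::-1],None,fx=6,fy=6,interpolation=cv2.INTER_CUBIC))
E
```

```text
top bench 0.00072024411875804
unit ((0.5689288377761841, 0.15247662365436554), (0.16871491074562073, 0.2396739423274994), 9.050244331359863) 0.07073877003631357
blue 245 [ 0.75122983 -0.18198774  0.08613845] [ 0.5295848  -0.19943216  0.06214262] [0.78616017 0.10887207 0.10742817]
red 46 [0.54779072 0.06610075 0.07215355]
green 99 [323.3 218.1] [ 0.5642 -0.0846  0.0622] [ 0.5647 -0.0847  0.0591]
green 107 [376.6 228.9] [ 0.5305 -0.234   0.0618] [ 0.5325 -0.2348  0.0581]
green 115 [449.1 249.5] [ 0.4689 -0.4296  0.0617] [ 0.4705 -0.4315  0.0588]
green 116 [398.7 281.6] [ 0.3829 -0.2856  0.0617] [ 0.3842 -0.2874  0.0585]
side bench 0.0007420105121158094
unit ((0.5659122467041016, 0.15074701607227325), (0.169339120388031, 0.24353578686714172), 9.209291458129883) 0.0707072752251765
blue 312 [ 0.74468288 -0.18104739  0.08583476] [ 0.5261618  -0.19996224  0.07338278] [0.78432784 0.1072335  0.10578622]
red 35 [0.54217991 0.06342017 0.07185246]
green 102 [273.1 252.6] [ 0.5601 -0.0919  0.0617] [ 0.5601 -0.088   0.0583]
green 146 [260.1 298. ] [ 0.5275 -0.2384  0.0622] [ 0.5285 -0.2358  0.0593]
green 175 [190.  318.5] [ 0.3806 -0.291   0.0619] [ 0.3797 -0.2795  0.0529]
green 235 [227.4 379.3] [ 0.4665 -0.4345  0.0622] [ 0.4664 -0.4315  0.0585]
```

View pics/c_top.png

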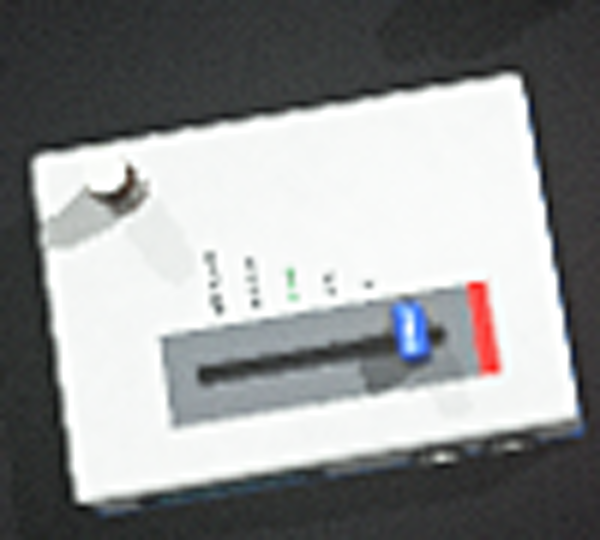

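The crop shows the knob at (408,330), level with the home position: two tick pitches from the red bar at (484,330), and right of the one-dot mark at (370,283). The lever is therefore at home. I'll start the approach and refine the knob and key positions at the same time.

```bash
python3 -m crank '[[0,0,0,0,0,-0.162],[0,0,0,0,0,-0.162],[0,0,0,0,0,-0.162],[-0.45,-1,0,0,0,0],[-0.45,-1,0,0,0,0],[-0.45,-1,0,0,0,0],[-0.45,-1,0,0,0,0],[-0.45,-1,0,0,0,0],[-0.45,-1,0,0,0,0],[-0.45,-1,0,0,0,0],[-0.45,-1,0,0,0,0],[-0.45,-1,0,0,0,0]]' 0 20
python3 - <<'E'
from h import *
from scipy.spatial.transform import Rotation as R
C=np.array([.5674,.1516]); a=np.radians(9.12); ux=np.array([np.cos(a),np.sin(a)]); uy=np.array([-ux[1],ux[0]])
U=lambda p:np.stack([(p[...,:2]-C)@ux,(p[...,:2]-C)@uy,p[...,2]],-1)
for n in('top','side'):
    d=dict(np.load(f'last_{n}.npz')); P=U(cloud(d)); hsv=cv2.cvtColor(d['image'],cv2.COLOR_RGB2HSV)
    h,s,v=[hsv[...,i].astype(int) for i in range(3)]
    near=(abs(P[...,0]+.035)<.03)&(abs(P[...,1])<.1)
    b=near&(h>95)&(h<125)&(s>100)&(P[...,2]>.075)
    Q=P[b]; t=Q[Q[:,2]>.098]; print(n,'blue',np.median(Q,0),'top',len(t),t.mean(0) if len(t) else '', t.min(0),t.max(0))
    for nm,m in (('green',(h>40)&(h<85)&(s>60)),('red',((h<8)|(h>172))&(s>120))):
        Q=P[m&(abs(P[...,1])<.1)&(abs(P[...,0])<.08)&(abs(P[...,2]-.07)<.01)]; print(nm,len(Q),Q.mean(0) if len(Q) else '')
o=status.get_obs(); Rm=R.from_rotvec(o['orientation']).as_matrix(); print(U(o['tcp_pos']),Rm.round(3),o['contact_force'])
E
```

```text
clock: 1.3
tcp_pos: [0.2575, 0.4926, 0.2309]
orientation: [0.251, -3.131, 0.001]
contact_force: [0.5, 0.1, 0.0]
grip_width: -0.0002
gripper_force: 0.0
top blue [-0.03631767 -0.05105999  0.10310634] top 34 [-0.03494617 -0.04978506  0.10316586] [-0.04676117 -0.05595343  0.09871767] [-0.02269714 -0.04298126  0.10742817]
green 3 [0.00324208 0.00511522 0.07051698]
red 46 [-0.03290671 -0.08132806  0.07189484]
side blue [-0.03916255 -0.05424071  0.09166902] top 30 [-0.03754743 -0.05333725  0.10210141] [-0.04880673 -0.05865418  0.09805274] [-0.02480653 -0.04079124  0.10578622]
green 1 [-0.00624079  0.00400364  0.07164536]
red 35 [-0.03703191 -0.08213807  0.07198524]
[-0.25195996  0.38577157  0.23093558] [[-0.987 -0.159 -0.   ]
 [-0.159  0.987 -0.001]
 [ 0.    -0.001 -1.   ]] [0.45127211 0.14515812 0.04197765]
```

```bash
python3 -m crank '[[-0.45,-1,0,0,0,0],[-0.45,-1,0,0,0,0],[-0.45,-1,0,0,0,0],[-0.45,-1,0,0,0,0],[-0.45,-1,0,0,0,0],[-0.45,-1,0,0,0,0],[-0.45,-1,0,0,0,0],[-0.45,-1,0,0,0,0],[-0.45,-1,0,0,0,0],[-0.45,-1,0,0,0,0],[-0.45,-1,0,0,0,0],[-0.45,-1,0,0,0,0]]'
python3 -m crank '[[-0.45,-1,0,0,0,0],[-0.45,-1,0,0,0,0],[-0.45,-1,0,0,0,0],[-0.45,-1,0,0,0,0],[-0.45,-1,0,0,0,0],[-0.45,-1,0,0,0,0],[-0.45,-1,0,0,0,0],[-0.45,-1,0,0,0,0],[-0.45,-1,0,0,0,0],[-0.45,-1,0,0,0,0],[-0.45,-1,0,0,0,0],[-0.45,-1,0,0,0,0]]'
python3 -m crank '[[0,0,1,0,0,0],[0,0,1,0,0,0],[0,0,1,0,0,0],[0,0,1,0,0,0],[0,0,0.5,0,0,0],[0,0,0,0,0,0],[0,0,0,0,0,0]]'
python3 - <<'E'
from h import *
a=[grab(n)['image'] for n in('top','side')]
a=[cv2.resize(x[...,::-1],(400,300),interpolation=cv2.INTER_CUBIC) for x in (a[0][150:270,180:340],a[1][140:260,190:350])]
cv2.imwrite('pics/a1.png',np.hstack(a))
C=np.array([.5674,.1516]); t=np.radians(9.12); ux=np.array([np.cos(t),np.sin(t)]); uy=np.array([-ux[1],ux[0]])
o=status.get_obs(); p=o['tcp_pos'][:2]-C; print(p@ux,p@uy,o['tcp_pos'],o['contact_force'])
E
```

```text
clock: 2.5
tcp_pos: [0.4021, 0.2729, 0.231]
orientation: [0.251, -3.131, 0.0]
contact_force: [0.9, 0.9, -0.0]
grip_width: 0.0
gripper_force: 0.0
clock: 3.7
tcp_pos: [0.5469, 0.0534, 0.231]
orientation: [0.251, -3.131, 0.0]
contact_force: [-0.6, 0.5, -0.1]
grip_width: -0.0
gripper_force: 0.0
clock: 4.4
tcp_pos: [0.5471, 0.0542, 0.1417]
orientation: [-0.251, 3.131, 0.0]
contact_force: [-0.4, 0.6, -0.8]
grip_width: 0.0003
gripper_force: 0.0
-0.03505135839902628 -0.09295109591735831 [0.54752474 0.05426821 0.1423084 ] [ 0.33336034 -0.46103672 -0.20053651]
```

View pics/a1.png

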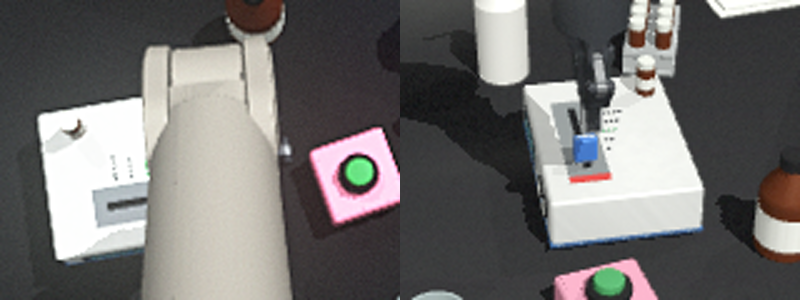

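Gripper and knob show at (592,130) and (585,150) in the side half, which agrees with the projected TCP. I'll descend behind the knob and feel for contact.

```bash
python3 -m crank '[[0,0,1,0,0,0],[0,0,1,0,0,0],[0,0,0.6,0,0,0],[0,0,0.4,0,0,0],[0,0,0,0,0,0],[0,0,0,0,0,0]]'
python3 -m crank '[[0,0.2,0,0,0,0],[0,0.2,0,0,0,0],[0,0.2,0,0,0,0],[0,0,0,0,0,0]]' | grep -E 'tcp|contact'
for i in 1; do
python3 -m crank '[[0,0.1,0,0,0,0],[0,0,0,0,0,0]]' | grep -E 'tcp|contact'
python3 -m crank '[[0,0.1,0,0,0,0],[0,0,0,0,0,0]]' | grep -E 'tcp|contact'
python3 -m crank '[[0,0.1,0,0,0,0],[0,0,0,0,0,0]]' | grep -E 'tcp|contact'
python3 -m crank '[[0,0.1,0,0,0,0],[0,0,0,0,0,0]]' | grep -E 'tcp|contact'; done
```

```text
clock: 5.1
tcp_pos: [0.5473, 0.0542, 0.0819]
orientation: [-0.251, 3.131, 0.0]
contact_force: [-0.3, -0.0, 0.9]
grip_width: -0.0004
gripper_force: 0.0
tcp_pos: [0.5449, 0.0672, 0.0815]
contact_force: [-0.1, 0.1, 0.4]
tcp_pos: [0.5445, 0.0683, 0.0813]
contact_force: [-0.0, -0.4, -0.5]
tcp_pos: [0.5442, 0.0702, 0.0813]
contact_force: [0.3, -0.9, 0.6]
tcp_pos: [0.5439, 0.0723, 0.0813]
contact_force: [-0.2, 0.4, -0.0]
tcp_pos: [0.5435, 0.0743, 0.0813]
contact_force: [-0.2, 0.7, 0.2]
```

```bash

python3 -m crank '[[0,0.1,0,0,0,0],[0,0,0,0,0,0]]' | grep -E 'tcp|contact'
python3 -m crank '[[0,0.1,0,0,0,0],[0,0,0,0,0,0]]' | grep -E 'tcp|contact'
python3 -m crank '[[0,0.1,0,0,0,0],[0,0,0,0,0,0]]' | grep -E 'tcp|contact'
python3 -m crank '[[0,0.1,0,0,0,0],[0,0,0,0,0,0]]' | grep -E 'tcp|contact'
python3 -m crank '[[0,0.1,0,0,0,0],[0,0,0,0,0,0]]' | grep -E 'tcp|contact'
python3 -m crank '[[0,0.1,0,0,0,0],[0,0,0,0,0,0]]' | grep -E 'tcp|contact'
```

```text
tcp_pos: [0.5432, 0.0763, 0.0813]
contact_force: [-0.4, -0.3, 0.1]
tcp_pos: [0.543, 0.0775, 0.0813]
contact_force: [-0.4, -1.5, -0.4]
tcp_pos: [0.5429, 0.0782, 0.0814]
contact_force: [1.4, -5.5, 1.0]
tcp_pos: [0.5426, 0.0801, 0.0813]
contact_force: [1.4, -5.6, 0.4]
tcp_pos: [0.5421, 0.0831, 0.0813]
contact_force: [-0.0, -3.6, 0.3]
tcp_pos: [0.5416, 0.0867, 0.0813]
contact_force: [0.5, -0.4, 0.2]
```

Contact came at y≈0.0775, and the lever jumped past the ridge into click 1. I'll continue.

```bash

python3 -m crank '[[0,0.1,0,0,0,0],[0,0.1,0,0,0,0],[0,0.1,0,0,0,0],[0,0,0,0,0,0]]' | grep -E 'tcp|contact'
python3 -m crank '[[0,0.1,0,0,0,0],[0,0,0,0,0,0]]' | grep -E 'tcp|contact'
python3 -m crank '[[0,0.1,0,0,0,0],[0,0,0,0,0,0]]' | grep -E 'tcp|contact'
python3 -m crank '[[0,0.1,0,0,0,0],[0,0,0,0,0,0]]' | grep -E 'tcp|contact'
python3 -m crank '[[0,0.1,0,0,0,0],[0,0,0,0,0,0]]' | grep -E 'tcp|contact'
python3 -m crank '[[0,0.1,0,0,0,0],[0,0,0,0,0,0]]' | grep -E 'tcp|contact'
```

```text
tcp_pos: [0.5406, 0.0925, 0.0813]
contact_force: [0.5, -0.6, -0.4]
tcp_pos: [0.5403, 0.094, 0.0813]
contact_force: [0.8, -1.0, -0.6]
tcp_pos: [0.5401, 0.0953, 0.0813]
contact_force: [0.0, -0.3, 0.2]
tcp_pos: [0.54, 0.0959, 0.0814]
contact_force: [1.2, -4.6, 0.8]
tcp_pos: [0.5397, 0.0978, 0.0814]
contact_force: [2.2, -5.0, 0.8]
tcp_pos: [0.5393, 0.1008, 0.0813]
contact_force: [0.2, -2.9, 0.0]
```

```bash

python3 -m crank '[[0,0.1,0,0,0,0],[0,0,0,0,0,0]]' | grep -E 'tcp|contact'
python3 -m crank '[[0,0.1,0,0,0,0],[0,0.1,0,0,0,0],[0,0.1,0,0,0,0],[0,0,0,0,0,0]]' | grep -E 'tcp|contact'
python3 -m crank '[[0,0.1,0,0,0,0],[0,0,0,0,0,0]]' | grep -E 'tcp|contact'
python3 -m crank '[[0,0.1,0,0,0,0],[0,0,0,0,0,0]]' | grep -E 'tcp|contact'
```

```text
tcp_pos: [0.5387, 0.1044, 0.0813]
contact_force: [0.7, 0.1, 0.2]
tcp_pos: [0.5377, 0.1103, 0.0813]
contact_force: [0.2, -0.4, 0.1]
tcp_pos: [0.5375, 0.1118, 0.0813]
contact_force: [-0.8, -0.6, 0.4]
tcp_pos: [0.5373, 0.113, 0.0813]
contact_force: [0.9, -1.4, 0.2]
```

Second jump felt; now touching the knob at click 2. One more ridge, expected at y≈0.122.

```bash

python3 -m crank '[[0,0.1,0,0,0,0],[0,0,0,0,0,0]]' | grep -E 'tcp|contact'
python3 -m crank '[[0,0.1,0,0,0,0],[0,0,0,0,0,0]]' | grep -E 'tcp|contact'
python3 -m crank '[[0,0.1,0,0,0,0],[0,0,0,0,0,0]]' | grep -E 'tcp|contact'
python3 -m crank '[[0,0.07,0,0,0,0],[0,0,0,0,0,0]]' | grep -E 'tcp|contact'
```

```text
tcp_pos: [0.5372, 0.1137, 0.0813]
contact_force: [1.2, -4.6, 1.1]
tcp_pos: [0.5369, 0.1156, 0.0813]
contact_force: [0.6, -4.9, 1.9]
tcp_pos: [0.5364, 0.1186, 0.0813]
contact_force: [0.3, -3.4, 0.6]
tcp_pos: [0.536, 0.1213, 0.0813]
contact_force: [0.4, -1.1, -0.3]
```

```bash

python3 -m crank '[[0,0.08,0,0,0,0],[0,0,0,0,0,0]]' | grep -E 'tcp|contact'
python3 -m crank '[[0,-0.3,0,0,0,0],[0,-0.6,0,0,0,0],[0,0,0,0,0,0]]' | grep -E 'tcp|contact'
python3 -m crank '[[0,0,-1,0,0,0],[0,0,-1,0,0,0],[0,-1,-1,0,0,0],[0,-1,-1,0,0,0],[0,-1,-1,0,0,0],[0,-1,0,0,0,0],[0,-1,0,0,0,0],[0,-1,0,0,0,0],[0,-1,0,0,0,0],[0,-1,0,0,0,0]]'
python3 - <<'E'
from h import *
im=grab('side')['image']
cv2.imwrite('pics/a2.png',cv2.resize(im[150:250,210:330][...,::-1],None,fx=5,fy=5,interpolation=cv2.INTER_CUBIC))
C=np.array([.5674,.1516]); a=np.radians(9.12); ux=np.array([np.cos(a),np.sin(a)]); uy=np.array([-ux[1],ux[0]])
d=dict(np.load('last_side.npz')); P=cloud(d); h,s,v=[x.astype(int) for x in cv2.split(cv2.cvtColor(d['image'],cv2.COLOR_RGB2HSV))]
Q=P[...,:2]-C; x=Q@ux; y=Q@uy
b=(abs(x+.035)<.03)&(abs(y)<.1)&(h>95)&(h<125)&(s>100)&(P[...,2]>.098); print(b.sum(),y[b].mean(),'home was -0.0533')
o=status.get_obs(); k=np.array([.5305,-.2365])-o['tcp_pos'][:2]; print('key tool x',-k@ux/.02,'y',k@uy/.02)
E
```

```text
tcp_pos: [0.5356, 0.1234, 0.0812]
contact_force: [-0.6, -0.4, 0.3]
tcp_pos: [0.539, 0.1019, 0.0814]
contact_force: [-0.1, -0.3, 0.7]
clock: 12.2
tcp_pos: [0.5641, -0.0546, 0.1813]
orientation: [-0.25, 3.132, 0.0]
contact_force: [-0.7, -0.3, -0.9]
grip_width: -0.0001
gripper_force: 0.0
30 0.00047177163100279814 home was -0.0533
key tool x 3.074349854463642 y -8.500032622249167
```

View pics/a2.png

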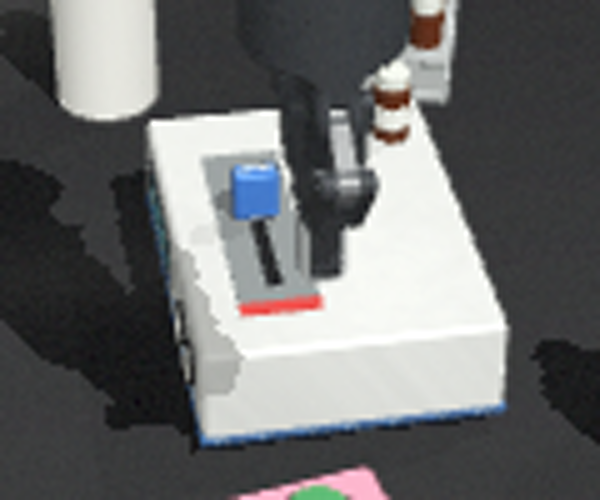

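The knob at (255,190) has moved 53.8 mm from home, so it is in click 3. Next, the grey pad's key.

```bash
python3 -m crank '[[0.34,-0.94,0,0,0,0],[0.34,-0.95,0,0,0,0],[0.34,-0.94,0,0,0,0],[0.34,-0.95,0,0,0,0],[0.34,-0.94,0,0,0,0],[0.34,-0.95,0,0,0,0],[0.34,-0.94,0,0,0,0],[0.34,-0.95,0,0,0,0],[0.34,-0.94,0,0,0,0],[0,0,0,0,0,0]]'
python3 -m crank '[[0,0,1,0,0,0],[0,0,1,0,0,0],[0,0,1,0,0,0],[0,0,1,0,0,0],[0,0,0.7,0,0,0],[0,0,0,0,0,0],[0,0,0,0,0,0]]'
python3 - <<'E'
from h import *
im=grab('side')['image']
cv2.imwrite('pics/a3.png',cv2.resize(im[240:340,200:320][...,::-1],None,fx=5,fy=5,interpolation=cv2.INTER_CUBIC))
E
```

```text
clock: 13.25
tcp_pos: [0.5295, -0.2343, 0.1814]
orientation: [0.243, -3.132, 0.002]
contact_force: [0.3, -0.1, 0.5]
grip_width: 0.0
gripper_force: 0.0
clock: 13.95
tcp_pos: [0.5311, -0.2307, 0.0876]
orientation: [-0.251, 3.131, 0.0]
contact_force: [-0.1, 0.1, 0.6]
grip_width: -0.0002
gripper_force: 0.0
```

View pics/a3.png

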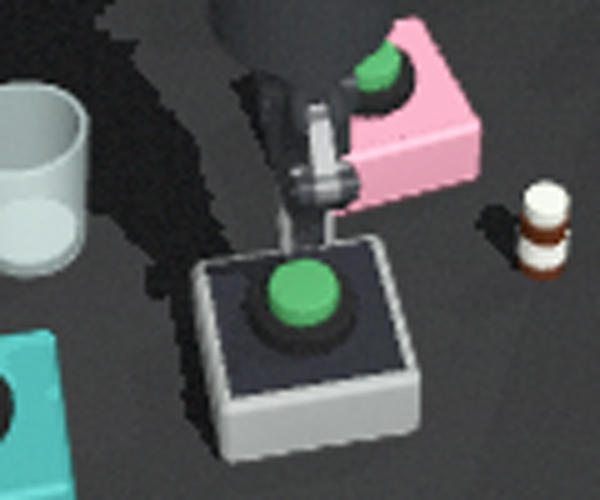

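The key is at (303,293) with the fingertip above and slightly behind it. I'll nudge 5 mm and press in steps.

```bash
python3 -m crank '[[0,-0.25,0.5,0,0,0],[0,0,0.5,0,0,0],[0,0,0,0,0,0]]' | grep -E 'tcp|contact'
python3 -m crank '[[0,0,0.15,0,0,0],[0,0,0.1,0,0,0],[0,0,0,0,0,0]]' | grep -E 'tcp|contact'
python3 -m crank '[[0,0,0.1,0,0,0],[0,0,0,0,0,0]]' | grep -E 'tcp|contact'
python3 -m crank '[[0,0,0.1,0,0,0],[0,0,0,0,0,0]]' | grep -E 'tcp|contact'
python3 -m crank '[[0,0,0.1,0,0,0],[0,0,0,0,0,0]]' | grep -E 'tcp|contact'
```

```text
tcp_pos: [0.5306, -0.2357, 0.0659]
contact_force: [-0.2, -0.4, 0.2]
tcp_pos: [0.5316, -0.2359, 0.0622]
contact_force: [-0.8, -0.6, 0.5]
tcp_pos: [0.5318, -0.2359, 0.0604]
contact_force: [-0.0, -0.4, 2.6]
tcp_pos: [0.5318, -0.236, 0.0584]
contact_force: [-0.8, 0.1, 2.3]
tcp_pos: [0.5317, -0.236, 0.0563]
contact_force: [-0.7, -0.1, 4.1]
```

```bash
python3 -m crank '[[0,0,0.1,0,0,0],[0,0,0,0,0,0]]' | grep -E 'tcp|contact'
python3 -m crank '[[0,0,0.05,0,0,0],[0,0,0,0,0,0],[0,0,0,0,0,0]]' | grep -E 'tcp|contact'
```

```text
tcp_pos: [0.5319, -0.2361, 0.0559]
contact_force: [-5.0, 2.6, 19.2]
tcp_pos: [0.5319, -0.236, 0.0557]
contact_force: [-7.1, 3.5, 26.6]
```

The key has bottomed out, so it is fully down. I'll release it, retreat and check.

```bash
python3 -m crank '[[0,0,-0.3,0,0,0],[0,0,-0.6,0,0,0],[0,0,-1,0,0,0],[0,0,-1,0,0,0],[0,0,-1,0,0,0],[0,0,-1,0,0,0],[0,0,-1,0,0,0],[0,0,0,0,0,0],[0,0,0,0,0,0],[0,0,0,0,0,0],[0,0,0,0,0,0],[0,0,0,0,0,0]]'
python3 - <<'E'
from h import *
im=grab('side','s9.png')['image']
C=np.array([.5674,.1516]); a=np.radians(9.12); ux=np.array([np.cos(a),np.sin(a)]); uy=np.array([-ux[1],ux[0]])
d=dict(np.load('last_side.npz')); P=cloud(d); h,s,v=[x.astype(int) for x in cv2.split(cv2.cvtColor(d['image'],cv2.COLOR_RGB2HSV))]
Q=P[...,:2]-C; x=Q@ux; y=Q@uy
b=(abs(x+.035)<.03)&(abs(y)<.1)&(h>95)&(h<125)&(s>100)&(P[...,2]>.098); print(b.sum(),y[b].mean()+.0533)
k=(h>45)&(h<85)&(s>120)&(np.hypot(P[...,0]-.5305,P[...,1]+.236)<.03); print('key z',np.median(P[...,2][k]),k.sum())
E
```

```text
clock: 16.9
tcp_pos: [0.5311, -0.2358, 0.1705]
orientation: [0.251, -3.13, -0.001]
contact_force: [-0.1, 0.4, -0.0]
grip_width: 0.0
gripper_force: 0.0
0 nan
key z 0.06230783417915853 145<stdin>:6: RuntimeWarning: Mean of empty slice.
  ret = ret.dtype.type(ret / rcount)
```

View pics/s9.png

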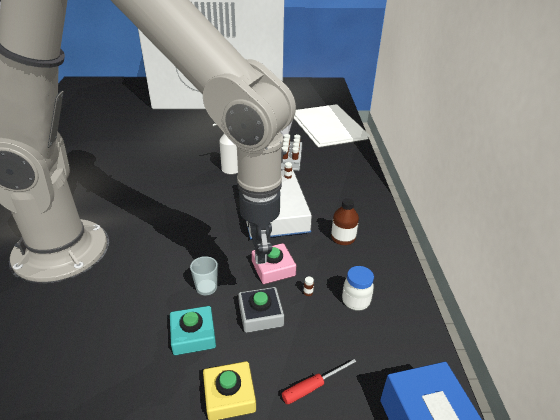

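The key at (261,299) has sprung back to z 0.062, the loose things are in place, and nothing has touched the lever since it was checked in click 3 (the arm now hides it). I'm handing in.

```bash
python3 -c "
from bench import r
print(r.hand_in())"
```

```text
the job is handed in; nothing more can be done
None
```

I slid the lever into the third click (measured 53.8 mm from home), then pressed the green key on the grey pad fully down and released it. The job is handed in, but no verdict came back, and the arm hid the lever in the last picture, so I did not re-measure it after the press.

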